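Move the tea caddies to the wire rack, same order

TASK

Move the four tea caddies one by one from the wooden tray into the empty wire rack beside it, one in the middle of each place and in the same left-to-right order as they stand in now, so that everyone still finds their tea. Keep them upright, set them down gently rather than dropping them, and do not knock the enamel mug behind the rack.

Things in the scene. Friction and masses are not known exactly. Their poses are not given: they have to be found in the camera images.
- caddy_steel_mid (a point): Caddy: tall round tea caddy of brushed steel with a slip-over lid, diameter 60 (lid, the top 28 mm, 62), height 110, about 0.22 kg (masses vary by a quarter). Point at its centre, half-way up; z up. It starts in one place of the wooden tray, any order.
- caddy_stoneware_mid (a point): Caddy: squat round beige stoneware jar with a small round knob on its lid, straight-sided with diameter 64 from 10 to 60 mm above its foot, height 84 over the knob (lid rim at 70), about 0.36 kg (masses vary by a quarter). Point at its centre, half-way up; z up. It starts in one place of the wooden tray, any order.
- caddy_square_mid (a point): Caddy: square grey-painted tin with a round dark plug on top, 58 x 58, sides 84 high, height 94 over the plug, about 0.22 kg; its x and y axes are square to its sides and it stands square to the tray at the start (masses vary by a quarter). Point at its centre, half-way up; z up. It starts in one place of the wooden tray, any order.
- caddy_wooden_mid (a point): Caddy: slim round bamboo-wood caddy with a dark seam below its lid, diameter 50, height 98, about 0.16 kg (masses vary by a quarter). Point at its centre, half-way up; z up. It starts in one place of the wooden tray, any order.
- pad_steel: Fixed cork pad, 80 x 80 x 3, under the steel caddy at the start (top 11 above the counter): marks the place it came from. Origin: centre of underside; x away from the robot, y to the robot's left (turned up to 0.2 rad). The 4 pads lie in one row along y, 90 apart, in a wooden tray 124 x 380 with lips up to 18 high. Caddies stand close along y: grip them front and back, along x.
- pad_stoneware: Fixed cork pad, 80 x 80 x 3, under the stoneware caddy at the start (top 11 above the counter): marks the place it came from. Origin: centre of underside; x away from the robot, y to the robot's left (turned up to 0.2 rad). The 4 pads lie in one row along y, 90 apart, in a wooden tray 124 x 380 with lips up to 18 high. Caddies stand close along y: grip them front and back, along x.
- pad_square: Fixed cork pad, 80 x 80 x 3, under the square caddy at the start (top 11 above the counter): marks the place it came from. Origin: centre of underside; x away from the robot, y to the robot's left (turned up to 0.2 rad). The 4 pads lie in one row along y, 90 apart, in a wooden tray 124 x 380 with lips up to 18 high. Caddies stand close along y: grip them front and back, along x.
- pad_wooden: Fixed cork pad, 80 x 80 x 3, under the wooden caddy at the start (top 11 above the counter): marks the place it came from. Origin: centre of underside; x away from the robot, y to the robot's left (turned up to 0.2 rad). The 4 pads lie in one row along y, 90 apart, in a wooden tray 124 x 380 with lips up to 18 high. Caddies stand close along y: grip them front and back, along x.
- rack: Fixed empty steel-wire rack 116 x 366, left or right of the tray. Origin: centre of underside; x away from the robot, y to its left (turned up to 0.2 rad). Floor 20 above the counter. Four places, centres at x 0, y +135, +45, -45, -135, parted by wires at y +90, 0, -90; border wires at x +-56, y +-181; all wires reach 10 above the floor. Each caddy has 11 mm or more to spare beside the wires.
- mug: White enamel mug, diameter 80, height 76, handle reaching 68 from its axis; origin at the centre of its foot, z up. It stands loose behind the rack (the side away from the robot), its axis 135 to 150 from the rack's middle line. A bystander: leave it alone.

How it is judged (in metres and radians):
At the end, for the whole second after the job is handed in: All four caddies at rest and upright (0.1 rad) on the wire rack floor (6 mm), one per place, within 17 mm of its middle along the row and 18 mm front to back, in the same left-to-right order as their cork pads in the tray. The mug is upright (x of caddy_steel_mid in the frame of rack between -0.018 and 0.018 m and z of caddy_steel_mid in the frame of rack between 0.069 and 0.081 m and (y of caddy_steel_mid in the frame of rack between 0.118 and 0.152 m or y of caddy_steel_mid in the frame of rack between 0.028 and 0.062 m or y of caddy_steel_mid in the frame of rack between -0.062 and -0.028 m or y of caddy_steel_mid in the frame of rack between -0.152 and -0.118 m) and angle between each of caddy_steel_mid, caddy_stoneware_mid, caddy_square_mid, caddy_wooden_mid's own z axis and vertical below 0.1 rad and linear speed of each of caddy_steel, caddy_stoneware, caddy_square, caddy_wooden below 0.02 m/s and x of caddy_stoneware_mid in the frame of rack between -0.018 and 0.018 m and z of caddy_stoneware_mid in the frame of rack between 0.056 and 0.068 m and (y of caddy_stoneware_mid in the frame of rack between 0.118 and 0.152 m or y of caddy_stoneware_mid in the frame of rack between 0.028 and 0.062 m or y of caddy_stoneware_mid in the frame of rack between -0.062 and -0.028 m or y of caddy_stoneware_mid in the frame of rack between -0.152 and -0.118 m) and x of caddy_square_mid in the frame of rack between -0.018 and 0.018 m and z of caddy_square_mid in the frame of rack between 0.061 and 0.073 m and (y of caddy_square_mid in the frame of rack between 0.118 and 0.152 m or y of caddy_square_mid in the frame of rack between 0.028 and 0.062 m or y of caddy_square_mid in the frame of rack between -0.062 and -0.028 m or y of caddy_square_mid in the frame of rack between -0.152 and -0.118 m) and x of caddy_wooden_mid in the frame of rack between -0.018 and 0.018 m and z of caddy_wooden_mid in the frame of rack between 0.063 and 0.075 m and (y of caddy_wooden_mid in the frame of rack between 0.118 and 0.152 m or y of caddy_wooden_mid in the frame of rack between 0.028 and 0.062 m or y of caddy_wooden_mid in the frame of rack between -0.062 and -0.028 m or y of caddy_wooden_mid in the frame of rack between -0.152 and -0.118 m) and ((y of pad_steel in the frame of pad_stoneware above 0 m and y of caddy_steel_mid in the frame of rack above 0.09 m and y of caddy_stoneware_mid in the frame of rack below 0.09 m) or (y of pad_steel in the frame of pad_stoneware above 0 m and y of caddy_steel_mid in the frame of rack above 0 m and y of caddy_stoneware_mid in the frame of rack below 0 m) or (y of pad_steel in the frame of pad_stoneware above 0 m and y of caddy_steel_mid in the frame of rack above -0.09 m and y of caddy_stoneware_mid in the frame of rack below -0.09 m) or (y of pad_steel in the frame of pad_stoneware below 0 m and y of caddy_stoneware_mid in the frame of rack above 0.09 m and y of caddy_steel_mid in the frame of rack below 0.09 m) or (y of pad_steel in the frame of pad_stoneware below 0 m and y of caddy_stoneware_mid in the frame of rack above 0 m and y of caddy_steel_mid in the frame of rack below 0 m) or (y of pad_steel in the frame of pad_stoneware below 0 m and y of caddy_stoneware_mid in the frame of rack above -0.09 m and y of caddy_steel_mid in the frame of rack below -0.09 m)) and ((y of pad_steel in the frame of pad_square above 0 m and y of caddy_steel_mid in the frame of rack above 0.09 m and y of caddy_square_mid in the frame of rack below 0.09 m) or (y of pad_steel in the frame of pad_square above 0 m and y of caddy_steel_mid in the frame of rack above 0 m and y of caddy_square_mid in the frame of rack below 0 m) or (y of pad_steel in the frame of pad_square above 0 m and y of caddy_steel_mid in the frame of rack above -0.09 m and y of caddy_square_mid in the frame of rack below -0.09 m) or (y of pad_steel in the frame of pad_square below 0 m and y of caddy_square_mid in the frame of rack above 0.09 m and y of caddy_steel_mid in the frame of rack below 0.09 m) or (y of pad_steel in the frame of pad_square below 0 m and y of caddy_square_mid in the frame of rack above 0 m and y of caddy_steel_mid in the frame of rack below 0 m) or (y of pad_steel in the frame of pad_square below 0 m and y of caddy_square_mid in the frame of rack above -0.09 m and y of caddy_steel_mid in the frame of rack below -0.09 m)) and ((y of pad_steel in the frame of pad_wooden above 0 m and y of caddy_steel_mid in the frame of rack above 0.09 m and y of caddy_wooden_mid in the frame of rack below 0.09 m) or (y of pad_steel in the frame of pad_wooden above 0 m and y of caddy_steel_mid in the frame of rack above 0 m and y of caddy_wooden_mid in the frame of rack below 0 m) or (y of pad_steel in the frame of pad_wooden above 0 m and y of caddy_steel_mid in the frame of rack above -0.09 m and y of caddy_wooden_mid in the frame of rack below -0.09 m) or (y of pad_steel in the frame of pad_wooden below 0 m and y of caddy_wooden_mid in the frame of rack above 0.09 m and y of caddy_steel_mid in the frame of rack below 0.09 m) or (y of pad_steel in the frame of pad_wooden below 0 m and y of caddy_wooden_mid in the frame of rack above 0 m and y of caddy_steel_mid in the frame of rack below 0 m) or (y of pad_steel in the frame of pad_wooden below 0 m and y of caddy_wooden_mid in the frame of rack above -0.09 m and y of caddy_steel_mid in the frame of rack below -0.09 m)) and ((y of pad_stoneware in the frame of pad_square above 0 m and y of caddy_stoneware_mid in the frame of rack above 0.09 m and y of caddy_square_mid in the frame of rack below 0.09 m) or (y of pad_stoneware in the frame of pad_square above 0 m and y of caddy_stoneware_mid in the frame of rack above 0 m and y of caddy_square_mid in the frame of rack below 0 m) or (y of pad_stoneware in the frame of pad_square above 0 m and y of caddy_stoneware_mid in the frame of rack above -0.09 m and y of caddy_square_mid in the frame of rack below -0.09 m) or (y of pad_stoneware in the frame of pad_square below 0 m and y of caddy_square_mid in the frame of rack above 0.09 m and y of caddy_stoneware_mid in the frame of rack below 0.09 m) or (y of pad_stoneware in the frame of pad_square below 0 m and y of caddy_square_mid in the frame of rack above 0 m and y of caddy_stoneware_mid in the frame of rack below 0 m) or (y of pad_stoneware in the frame of pad_square below 0 m and y of caddy_square_mid in the frame of rack above -0.09 m and y of caddy_stoneware_mid in the frame of rack below -0.09 m)) and ((y of pad_stoneware in the frame of pad_wooden above 0 m and y of caddy_stoneware_mid in the frame of rack above 0.09 m and y of caddy_wooden_mid in the frame of rack below 0.09 m) or (y of pad_stoneware in the frame of pad_wooden above 0 m and y of caddy_stoneware_mid in the frame of rack above 0 m and y of caddy_wooden_mid in the frame of rack below 0 m) or (y of pad_stoneware in the frame of pad_wooden above 0 m and y of caddy_stoneware_mid in the frame of rack above -0.09 m and y of caddy_wooden_mid in the frame of rack below -0.09 m) or (y of pad_stoneware in the frame of pad_wooden below 0 m and y of caddy_wooden_mid in the frame of rack above 0.09 m and y of caddy_stoneware_mid in the frame of rack below 0.09 m) or (y of pad_stoneware in the frame of pad_wooden below 0 m and y of caddy_wooden_mid in the frame of rack above 0 m and y of caddy_stoneware_mid in the frame of rack below 0 m) or (y of pad_stoneware in the frame of pad_wooden below 0 m and y of caddy_wooden_mid in the frame of rack above -0.09 m and y of caddy_stoneware_mid in the frame of rack below -0.09 m)) and ((y of pad_square in the frame of pad_wooden above 0 m and y of caddy_square_mid in the frame of rack above 0.09 m and y of caddy_wooden_mid in the frame of rack below 0.09 m) or (y of pad_square in the frame of pad_wooden above 0 m and y of caddy_square_mid in the frame of rack above 0 m and y of caddy_wooden_mid in the frame of rack below 0 m) or (y of pad_square in the frame of pad_wooden above 0 m and y of caddy_square_mid in the frame of rack above -0.09 m and y of caddy_wooden_mid in the frame of rack below -0.09 m) or (y of pad_square in the frame of pad_wooden below 0 m and y of caddy_wooden_mid in the frame of rack above 0.09 m and y of caddy_square_mid in the frame of rack below 0.09 m) or (y of pad_square in the frame of pad_wooden below 0 m and y of caddy_wooden_mid in the frame of rack above 0 m and y of caddy_square_mid in the frame of rack below 0 m) or (y of pad_square in the frame of pad_wooden below 0 m and y of caddy_wooden_mid in the frame of rack above -0.09 m and y of caddy_square_mid in the frame of rack below -0.09 m)) and angle between mug's own z axis and vertical below 0.2 rad); the robot touches nothing.
It fails at once if A caddy is tipped by more than 0.6 rad (about 35 degrees) (angle between any of caddy_steel_mid, caddy_stoneware_mid, caddy_square_mid, caddy_wooden_mid's own z axis and vertical above 0.6 rad).
It fails at once if A caddy is dropped or banged onto the rack (more than 60 N between them) (contact force between any of caddy_steel, caddy_stoneware, caddy_square, caddy_wooden and rack above 60 N).
It fails at once if The enamel mug is knocked more than 25 mm from where it stood (distance of mug from where it was at the start of the episode above 0.025 m).
It also fails if it takes over 104 s, if anything falls off the work surface, if the arm or the gripper's body presses on something with over 40 N, if the wrist force passes 120 N, or if a joint passes its speed limit or range.

ROBOT

A 6-joint arm with a two-finger parallel gripper is mounted at the origin on the work surface. World frame = base frame: x ahead of the robot, y to its left, z up, the work surface at z = 0. Lengths are in m, angles in degrees, forces in N, time in s.
With the tool pointing down it reaches from about 0.35 to 0.875 m from the base axis. Payload 4.2 kg.
Tool frame: the origin (TCP) lies between the finger pads; the fingertips stand 19 mm ahead of it and the grasp point (between the pads) is the TCP; z points along the fingers, y is the line along which they close (so a half turn about z gives the same grasp; the last joint's range is limited). The gripper opens to 87 mm and grips with 3 to 60 N. Pads are 19 mm wide; open, the fingers measure 117 mm over their backs; the gripper's body (75 mm by 190 mm) begins 51 mm behind the grasp point.
Start: joints at [14.817, 22.042, 0.453, 0, -68.411, -14.817], TCP at [0.625, 0, 0.242] pointing down, gripper open.
Joint ranges: [-179.83, 179.83], [-69.29, 118.12], [-61.27, 80.66], [-181.25, 117.63], [-171.15, -9.14], [-177.46, 177.46]. Speed limits (degrees/s): [159.86, 159.86, 180, 180, 180, 180].

INTERFACE

Orientations are given as a 3x3 rotation matrix whose columns are the frame's x, y, z axes.
In Python, from station import r gives the robot as it stands.
- The arm moves only by the tool drive_tool, never from a script. Its argument "steps" is one flat list of numbers, 7 for each row, row after row: the turn, a rotation vector about the tool's x, y, z in rad, then the shift along the tool's x, y, z in m, then the opening, from 0 (shut) to 1 (fully open). A call has 1 to 10 rows; each row shifts and turns the commanded pose from where the row before left it, along the tool's axes as they then stand; what a row does not reach is not made up. A row lasts 1/12 s, in which the tool goes at most 41.7 mm and 7.16 degrees, less where a joint would pass 70% of its speed; a pose out of reach is approached as far as the arm can. A call is refused whole if a number of a shift passes 0.0417 or a number of a turn 0.125, either way. A call with a gripper value outside its range is refused whole. The fingers move at their own pace and stop on an object; the grip force is fixed at half the most. Time passes only in rows, so rows that do not move let the fingers close. It gives the time, the measured TCP pose, the force, the opening and the grip force at its end, in the units of the state.
- r.sense(): the state, without advancing time (a new reading comes with each control period).
- r.capture(name): name is "scene" or "side" or "wrist"; returns the picture (400x640x3 uint8, blue, green, red); there is no depth.
- r.camera_params(name): a dict with "camera_matrix" (3x3 intrinsics, pixels), "k1" (the pictures are not rectified: a ray, as slopes to the right and down, at radius r is drawn at 1 + k1 r^2 times it, then the intrinsics apply), "extrinsics" (4x4, takes a point from world to camera coordinates). Camera axes: x right, y down, z forward; pixel columns grow to the right and rows downward; lengths in m; the calibration is good to about 2 mm. A picture is of the moment at which its call begins: read the wrist's pose just before it. camera_params takes no time and is no camera call; for the wrist camera it gives the pose at the moment of the call.
- r.finish_job(): hands the job in; it is judged then, once.
The state is a dict: "time_s": time; "joints": joint angles; "joint_velocities": joint speeds; "effort": joint torques, N m; "tcp_pos": TCP position; "ee_rot": TCP orientation; "wrist_force": force on the tool from outside, world axes, zero at the start; "moment": the same for the moment, N m; "gripper_width": opening from 0.0 (shut) to 1.0 (fully open); "gripper_force": force on a finger pad.
Only numpy, scipy, OpenCV 4.12 (cv2) and the standard library are available. Lean on these libraries where they do the work, as an engineer would, in place of code of your own. Each camera call takes 0.05 s, during which the arm holds its last target. There are 200 camera calls.

## Working session

There is one attempt and no reset: what is moved stays moved. The work goes in short steps, Python scripts to look and compute and a tool call to move; the robot and the scene stay as the last step left them, time stands still between calls to the robot, and variables do not carry over. Pictures are saved under pics/ and viewed, at most 14 in all, crops included, and the job is handed in when it is done.

Besides the shell and the picture viewer there is one more tool, called by a JSON object that holds its "name" and its "arguments". drive_tool: Moves the arm, as the interface text tells. Its arguments: {"type":"object","properties":{"steps":{"type":"array"}},"required":["steps"]}

```bash
mkdir -p pics; ls
python3 - <<'E'
from station import r
import cv2,numpy as np
s=r.sense();print(s['time_s'],s['tcp_pos'],s['ee_rot'],s['gripper_width'])
for n in("scene","side"):
    cv2.imwrite(f"pics/{n}0.png",r.capture(n));p=r.camera_params(n);print(n,p)
E
```

```text
pics
0.0 [6.24438909e-01 2.51216287e-05 2.40470329e-01] [[-2.26828856e-04 -9.99997615e-01 -2.17202800e-03]
 [-9.99999972e-01  2.26981878e-04 -7.02047631e-05]
 [ 7.06976066e-05  2.17201201e-03 -9.99997639e-01]] 1.0008895809544147
scene {'camera_matrix': array([[430.36933006,   0.        , 309.96794631],
       [  0.        , 430.36933006, 201.79658245],
       [  0.        ,   0.        ,   1.        ]]), 'k1': -0.10651895766312863, 'extrinsics': array([[ 0.69395442,  0.71989185, -0.01352737, -0.40513276],
       [ 0.54380419, -0.53633984, -0.64545843, -0.28492575],
       [-0.47191553,  0.44056249, -0.7636756 ,  1.24066284],
       [ 0.        ,  0.        ,  0.        ,  1.        ]])}
side {'camera_matrix': array([[497.2676842 ,   0.        , 325.92253154],
       [  0.        , 497.2676842 , 206.03155566],
       [  0.        ,   0.        ,   1.        ]]), 'k1': 0.00599860490554488, 'extrinsics': array([[ 0.95888531, -0.28343147, -0.01433751, -0.55264735],
       [-0.21204549, -0.68196912, -0.69996773,  0.18216457],
       [ 0.18861515,  0.67422898, -0.71403054,  1.19334261],
       [ 0.        ,  0.        ,  0.        ,  1.        ]])}
```

View pics/scene0.png

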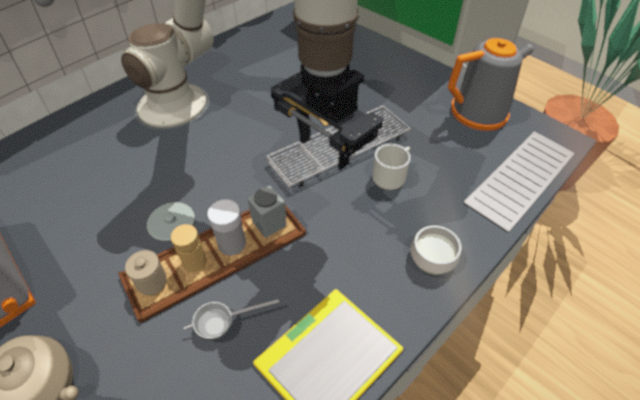

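View pics/side0.png

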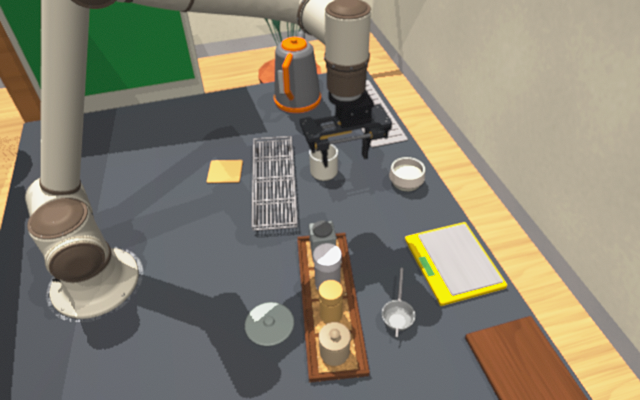

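Left to right, with the robot's left (+y) being up in the side view, the tray holds square (323,232), steel (327,262), wooden (331,300) and stoneware (335,345). The rack, at about (275,185), is on the tray's left. The mug is at (323,165), with its handle not facing the rack.

```bash
cat > h.py <<'E'
import cv2,numpy as np
from station import r
def ray(p,uv):
    uv=np.array(uv,float).reshape(-1,1,2)
    d=cv2.undistortPoints(uv,p["camera_matrix"],np.array([p["k1"],0,0,0.])).reshape(-1,2)
    E=p["extrinsics"];R=E[:3,:3];c=-R.T@E[:3,3]
    return c,np.c_[d,np.ones(len(d))]@R
def plane(p,uv,z):
    c,d=ray(p,uv);return c+d*((z-c[2])/d[:,2])[:,None]
def tri(ps,uvs):
    A=np.zeros((3,3));b=np.zeros(3)
    for p,uv in zip(ps,uvs):
        c,d=ray(p,uv);d=d[0]/np.linalg.norm(d[0]);M=np.eye(3)-np.outer(d,d);A+=M;b+=M@c
    return np.linalg.solve(A,b)
def proj(p,X):
    E=p["extrinsics"]
    return cv2.projectPoints(np.array(X,float).reshape(-1,3),cv2.Rodrigues(E[:3,:3])[0],E[:3,3],p["camera_matrix"],np.array([p["k1"],0,0,0.]))[0].reshape(-1,2)
E
python3 - <<'E'
from h import *
np.set_printoptions(precision=3,suppress=True)
s,c=r.camera_params("side"),r.camera_params("scene")
print("rack",plane(s,[(253,138),(291,137),(298,230),(254,230)],.03))
print("rack scene",plane(c,[(267,155),(292,185),(411,130),(382,110)],.03))
print("tray",plane(s,[(299,239),(347,235),(368,375),(309,380)],.018))
print("tray scene",plane(c,[(122,270),(139,311),(306,236),(288,208)],.018))
cv2.imwrite("pics/w0.png",r.capture("wrist"));p=r.camera_params("wrist")
E=p["extrinsics"];print(-E[:3,:3].T@E[:3,3],E[:3,:3])
E
```

```text
rack [[ 0.461  0.399  0.03 ]
 [ 0.574  0.369  0.03 ]
 [ 0.5   -0.008  0.03 ]
 [ 0.394  0.025  0.03 ]]
rack scene [[0.39  0.041 0.03 ]
 [0.506 0.018 0.03 ]
 [0.58  0.368 0.03 ]
 [0.474 0.379 0.03 ]]
tray [[ 0.497 -0.028  0.018]
 [ 0.617 -0.051  0.018]
 [ 0.541 -0.418  0.018]
 [ 0.425 -0.394  0.018]]
tray scene [[ 0.426 -0.381  0.018]
 [ 0.532 -0.402  0.018]
 [ 0.626 -0.052  0.018]
 [ 0.543 -0.028  0.018]]
[ 0.624 -0.065  0.384] [[-1.    -0.    -0.   ]
 [-0.     0.971  0.24 ]
 [ 0.     0.24  -0.971]]
```

View pics/w0.png

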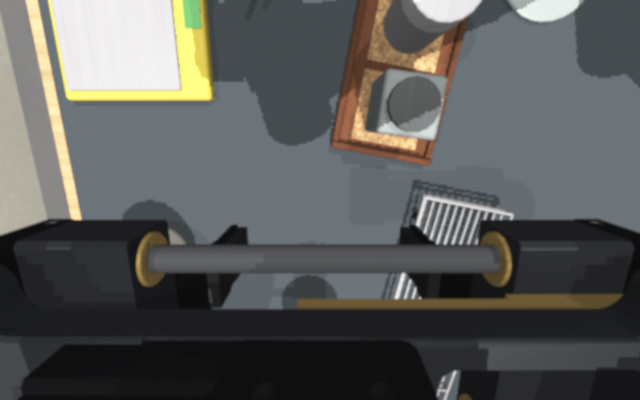

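The wrist view shows the square tin top at (412,103), the steel lid at (445,5) and the rack end at the bottom right, around (460,205). I'll triangulate the lid centres from both fixed cameras.

Run:
```python
from h import *
np.set_printoptions(precision=3,suppress=True)
s,c,w=[r.camera_params(n) for n in("side","scene","wrist")]
print(w["camera_matrix"],w["k1"])
for n,a,b,z in(("sq",(322,228),(265,195),.105),("steel",(327,254),(223,209),.121),("wood",(331,289),(185,233),.109),("stone",(335,334),(142,259),.095)):
    print(n,tri([s,c],[a,b]),plane(s,a,z),plane(c,b,z),z)
print(plane(w,[(415,100)],.105),plane(w,[(383,68),(447,78),(437,138),(378,132)],.095))
print("rack end",plane(w,[(415,183),(512,213)],.03), "tray end",plane(w,[(332,145),(430,161)],.018))
print("mug",tri([s,c],[(324,152),(392,153)]))
```

```text
[[300.779   0.    323.262]
 [  0.    300.779 200.209]
 [  0.      0.      1.   ]] -0.003545991944044204
sq [ 0.543 -0.085  0.106] [[ 0.543 -0.085  0.105]] [[ 0.541 -0.083  0.105]] 0.105
steel [ 0.528 -0.176  0.124] [[ 0.529 -0.175  0.121]] [[ 0.523 -0.172  0.121]] 0.121
wood [ 0.512 -0.257  0.11 ] [[ 0.513 -0.258  0.109]] [[ 0.51  -0.255  0.109]] 0.109
stone [ 0.492 -0.347  0.09 ] [[ 0.492 -0.353  0.095]] [[ 0.493 -0.344  0.095]] 0.095
[[ 0.543 -0.087  0.105]] [[ 0.571 -0.115  0.095]
 [ 0.513 -0.107  0.095]
 [ 0.517 -0.054  0.095]
 [ 0.573 -0.059  0.095]]
rack end [[0.514 0.001 0.03 ]
 [0.393 0.039 0.03 ]] tray end [[ 0.614 -0.043  0.018]
 [ 0.495 -0.023  0.018]]
mug [0.633 0.211 0.084]
```

{"name": "drive_tool", "arguments": {"steps": [0,0,0,-0.033,0.014,-0.0165,1,0,0,0,-0.033,0.014,-0.0165,1,0,0,0,-0.033,0.014,-0.0165,1,0,0,0,-0.033,0.014,-0.0165,1,0,0,0,-0.033,0.014,-0.0165,1,0,0,0,-0.033,0.014,-0.0165,1,0,0,0,-0.033,0.014,-0.0165,1,0,0,0,-0.033,0.014,-0.0165,1,0,0,0.095,0,0,0,1,0,0,0.095,0,0,0,1]}}

```text
time_s: 0.98
tcp_pos: [0.5122, 0.2663, 0.3745]
ee_rot: [[-0.19, -0.982, 0.001], [-0.982, 0.19, 0.001], [-0.002, -0.001, -1.0]]
wrist_force: [-0.2, -0.4, -0.3]
gripper_width: 1.001
gripper_force: 0.0
```

Run:
```python
from h import *
s=r.sense();print(s['time_s'],s['tcp_pos'],s['ee_rot'])
np.savez("w1.npz",**r.camera_params("wrist"));cv2.imwrite("pics/w1.png",r.capture("wrist"))
cv2.imwrite("pics/w1.png",r.capture("wrist"))
```

```text
0.9833 [0.5121565  0.26628724 0.37446093] [[-1.89585317e-01 -9.81863447e-01  1.25654559e-03]
 [-9.81862796e-01  1.89587084e-01  1.47888578e-03]
 [-1.69028870e-03 -9.53380333e-04 -9.99998117e-01]]
```

View pics/w1.png

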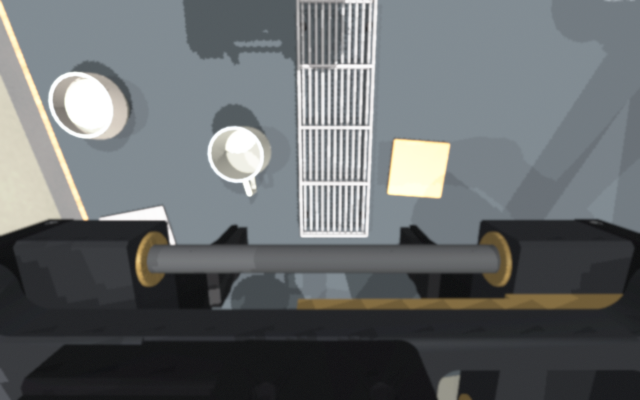

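The rack's cross wires show at rows 67, 127 and 183, with the far border at 235 and the side wires at columns about 300 and 372. The mug is at (239,152), clear of the rack, with its handle pointing to +y.

Run:
```python
from h import *
np.set_printoptions(precision=4,suppress=True)
p=dict(np.load("w1.npz"));p["k1"]=float(p["k1"])
L=plane(p,[(299,67),(300,127),(300.5,183),(301.5,235)],.03);R=plane(p,[(375.5,67),(373.5,127),(371,183),(369,235)],.03)
M=(L+R)/2;print(L,R,np.linalg.norm(L-R,axis=1),M)
d=M[3]-M[0];print(np.arctan2(-d[0],d[1]),np.linalg.norm(np.diff(M,axis=0),axis=1))
u=np.array([.1888,.982]);o=np.mean([M[0,:2]+.09*u,M[1,:2],M[2,:2]-.09*u,M[3,:2]-.181*u],axis=0);print("rack",o,[o+k*u for k in(.135,.045,-.045,-.135)])
```

```text
[[0.5202 0.1116 0.03  ]
 [0.5369 0.1979 0.03  ]
 [0.5547 0.2858 0.03  ]
 [0.5718 0.3752 0.03  ]] [[0.4071 0.1335 0.03  ]
 [0.4232 0.2198 0.03  ]
 [0.4406 0.3077 0.03  ]
 [0.4578 0.397  0.03  ]] [0.1152 0.1158 0.1162 0.1162] [[0.4636 0.1226 0.03  ]
 [0.48   0.2089 0.03  ]
 [0.4977 0.2968 0.03  ]
 [0.5148 0.3861 0.03  ]]
-0.19186177391069426 [0.0878 0.0897 0.0909]
rack [0.4805 0.2091] [array([0.506 , 0.3417]), array([0.489 , 0.2533]), array([0.472 , 0.1649]), array([0.455 , 0.0766])]
```

{"name": "drive_tool", "arguments": {"steps": [0,0,0,0.0339,-0.0098,0.0204,1,0,0,0,0.0339,-0.0098,0.0204,1,0,0,0,0.0339,-0.0098,0.0204,1,0,0,0,0.0339,-0.0098,0.0204,1,0,0,0,0.0339,-0.0098,0.0204,1,0,0,0,0.0339,-0.0098,0.0204,1,0,0,0,0.0339,-0.0098,0.0204,1,0,0,0,0.0339,-0.0098,0.0204,1,0,0,0,0.0339,-0.0098,0.0204,1,0,0,0,0.0339,-0.0098,0.0204,1]}}

```text
time_s: 1.92
tcp_pos: [0.5447, -0.0896, 0.1685]
ee_rot: [[-0.187, -0.982, -0.0], [-0.982, 0.187, -0.0], [0.0, 0.0, -1.0]]
wrist_force: [0.5, 0.6, 0.1]
gripper_width: 1.002
gripper_force: 0.0
```

Run:
```python
from h import *
print(r.sense()['tcp_pos'])
a=r.capture("wrist");b=r.capture("side")
cv2.imwrite("pics/w2.png",np.hstack([a[:, 60:580],cv2.resize(b[180:400,220:420],None,fx=1.4,fy=1.818)]))
```

```text
[ 0.54466834 -0.08963864  0.1684962 ]
```

View pics/w2.png

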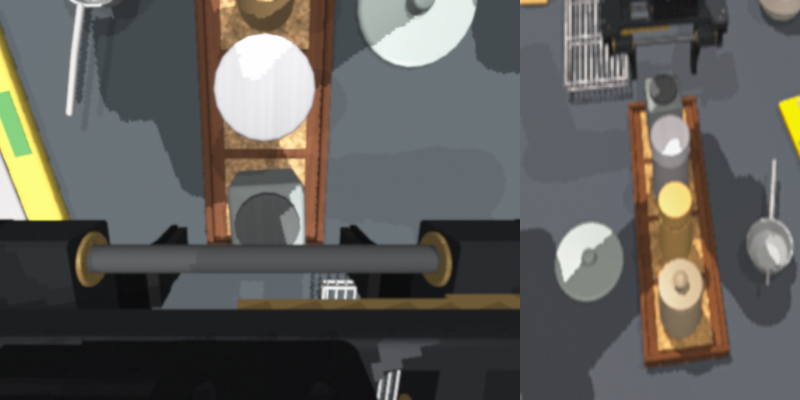

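The steel lid is centred at wrist pixel (324,87), so front-to-back alignment is right. Now a check along the row.

Run:
```python
from h import *
p=r.camera_params("wrist");s=r.sense()
T=np.array(s['ee_rot']);t=s['tcp_pos']
for uv,z in(((324.5,87),.121),((327,220),.105)):
    X=plane(p,[uv],z)[0];print(X,(X-t)@T)
```

```text
[ 0.52385218 -0.17720334  0.121     ] [0.08714672 0.00115628 0.04438485]
[ 0.53865834 -0.09145997  0.105     ] [0.0001239  0.00308279 0.06021091]
```

{"name": "drive_tool", "arguments": {"steps": [0,0,0,-0.001,0.001,0.017,1,0,0,0,-0.001,0.001,0.017,1,0,0,0,0,0,0.017,1,0,0,0,0,0,0.017,1,0,0,0,0,0,0.017,1,0,0,0,0,0,0.017,1,0,0,0,0,0,0,0,0,0,0,0,0,0,0,0,0,0,0,0,0,0,0,0,0,0,0,0,0]}}

```text
time_s: 2.85
tcp_pos: [0.5446, -0.085, 0.0689]
ee_rot: [[-0.188, -0.982, 0.003], [-0.982, 0.188, 0.0], [-0.001, -0.003, -1.0]]
wrist_force: [-0.1, 0.2, -0.6]
gripper_width: 0.784
gripper_force: 0.0
```

{"name": "drive_tool", "arguments": {"steps": [0,0,0,0,0,0,0,0,0,0,0,0,0,0,0,0,0,0,0,0,0]}}

```text
time_s: 3.1
tcp_pos: [0.5437, -0.085, 0.0686]
ee_rot: [[-0.188, -0.982, 0.001], [-0.982, 0.188, 0.0], [-0.0, -0.001, -1.0]]
wrist_force: [-2.2, 1.8, 5.7]
gripper_width: 0.674
gripper_force: 29.5
```

{"name": "drive_tool", "arguments": {"steps": [0,0,0,0,0,-0.015,0,0,0,0,0,0,-0.025,0,0,0,0,0,0,-0.03,0,0,0,0,-0.015,0.005,0,0,0,0,0,-0.03,0.009,0,0,0,0,0,-0.03,0.009,0,0,0,0,0,-0.03,0.009,0,0,0,0,0,-0.03,0.009,0,0,0,0,0,-0.03,0.009,0,0,0,0,0,-0.03,0.009,0,0]}}

```text
time_s: 3.93
tcp_pos: [0.5217, 0.1189, 0.1371]
ee_rot: [[-0.189, -0.982, -0.001], [-0.982, 0.189, 0.0], [0.0, 0.001, -1.0]]
wrist_force: [1.2, 0.0, -2.6]
gripper_width: 0.674
gripper_force: 29.5
```

{"name": "drive_tool", "arguments": {"steps": [0,0,0,-0.03,0.008,0,0,0,0,0,-0.03,0.008,0,0,0,0,0,-0.03,0.008,0,0,0,0,0,-0.03,0.008,0,0,0,0,0,-0.03,0.009,0,0,0,0,0,-0.03,0.009,0,0,0,0,0,-0.025,0.009,0,0,0,0,0,-0.012,0,0,0,0,0,0,0,0,0,0,0,0,0,0,0,0,0]}}

```text
time_s: 4.77
tcp_pos: [0.5051, 0.3417, 0.1367]
ee_rot: [[-0.188, -0.982, -0.001], [-0.982, 0.188, -0.001], [0.001, 0.001, -1.0]]
wrist_force: [1.4, -0.6, -2.4]
gripper_width: 0.67
gripper_force: 29.5
```

{"name": "drive_tool", "arguments": {"steps": [0,0,0,0,0,0.01,0,0,0,0,0,0,0.014,0,0,0,0,0,0,0.014,0,0,0,0,0,0,0.01,0,0,0,0,0,0,0.005,0,0,0,0,0,0,0.002,0,0,0,0,0,0,0.001,0,0,0,0,0,0,0.001,0,0,0,0,0,0,0,0,0,0,0,0,0,0,0]}}

```text
time_s: 5.6
tcp_pos: [0.5058, 0.3421, 0.0812]
ee_rot: [[-0.189, -0.982, 0.001], [-0.982, 0.189, 0.001], [-0.001, -0.001, -1.0]]
wrist_force: [0.2, 0.5, -2.8]
gripper_width: 0.671
gripper_force: 29.5
```

{"name": "drive_tool", "arguments": {"steps": [0,0,0,0,0,0.001,0,0,0,0,0,0,0.001,0,0,0,0,0,0,0,0]}}

```text
time_s: 5.85
tcp_pos: [0.5054, 0.3418, 0.0785]
ee_rot: [[-0.189, -0.982, -0.0], [-0.982, 0.189, 0.0], [0.0, 0.0, -1.0]]
wrist_force: [-0.6, -0.4, -2.9]
gripper_width: 0.67
gripper_force: 29.5
```

{"name": "drive_tool", "arguments": {"steps": [0,0,0,0,0,0.001,0,0,0,0,0,0,0.001,0,0,0,0,0,0,0,0]}}

```text
time_s: 6.1
tcp_pos: [0.5056, 0.342, 0.0777]
ee_rot: [[-0.188, -0.982, 0.001], [-0.982, 0.188, 0.0], [-0.0, -0.001, -1.0]]
wrist_force: [-2.4, -0.1, 3.8]
gripper_width: 0.674
gripper_force: 29.5
```

Touched down; release, rise and look.

{"name": "drive_tool", "arguments": {"steps": [0,0,0,0,0,0,0.85,0,0,0,0,0,0,0.9,0,0,0,0,0,0,0.9,0,0,0,0,0,0,0.9,0,0,0,0,0,-0.01,0.9,0,0,0,0,0,-0.02,0.9,0,0,0,0,0,-0.03,0.9,0,0,0,0,0,-0.03,1,0,0,0,0.02,0,-0.02,1,0,0,0,0.04,0,0,1]}}

```text
time_s: 6.93
tcp_pos: [0.4977, 0.2871, 0.1924]
ee_rot: [[-0.184, -0.983, 0.011], [-0.983, 0.184, 0.008], [-0.01, -0.009, -1.0]]
wrist_force: [0.8, 0.4, 1.0]
gripper_width: 0.983
gripper_force: 0.0
```

{"name": "drive_tool", "arguments": {"steps": [0,0,0,0.038,-0.0106,0,1,0,0,0,0.04,-0.0106,0,1,0,0,0,0.04,-0.0106,0,1,0,0,0,0.04,-0.0106,0,1,0,0,0,0.04,-0.0106,0,1,0,0,0,0.04,-0.0106,0,1,0,0,0,0.04,-0.0106,0,1,0,0,0,0.04,-0.0106,0,1,0,0,0,0.04,-0.0106,0,1,0,0,0,0.04,-0.0106,0,1]}}

```text
time_s: 7.77
tcp_pos: [0.5231, -0.13, 0.1876]
ee_rot: [[-0.188, -0.982, 0.002], [-0.982, 0.188, -0.0], [-0.0, -0.002, -1.0]]
wrist_force: [1.2, 0.8, -0.1]
gripper_width: 1.001
gripper_force: 0.0
```

Run:
```python
from h import *
a=r.capture("side");c=r.capture("scene")
cv2.imwrite("pics/p1.png",np.hstack([cv2.resize(a[110:310,220:420],(400,400)),cv2.resize(c[70:270,220:420],(400,400))]))
```

```text
(no output)
```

View pics/p1.png

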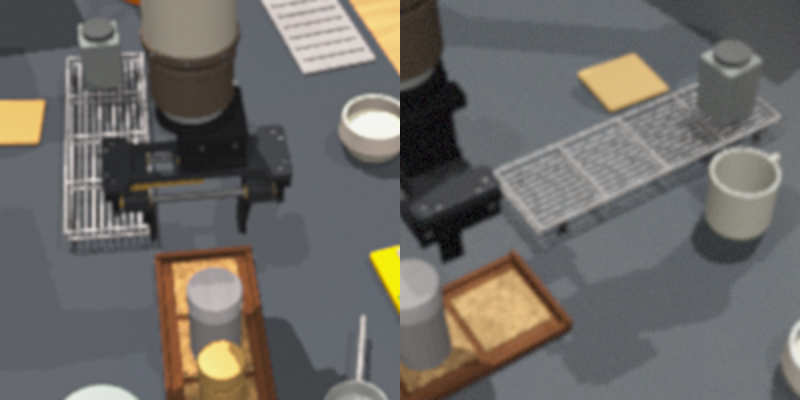

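Side and scene views show the square tin standing upright in the left-most rack place, with the mug untouched. Next is steel.

Run:
```python
from h import *
s,c=r.camera_params("side"),r.camera_params("scene")
print(tri([s,c],[(268.5,125),(386.5,96)]))
```

```text
[0.50562056 0.34396897 0.10906051]
```

{"name": "drive_tool", "arguments": {"steps": [0,0,0,0.022,-0.006,0,1,0,0,0,0.021,-0.0055,0,1,0,0,0,0,0,0,1,0,0,0,0,0,0.014,1,0,0,0,0,0,0.02,1,0,0,0,0,0,0.02,1,0,0,0,0,0,0.02,1,0,0,0,0,0,0.02,1,0,0,0,0,0,0.017,1,0,0,0,0,0,0,1]}}

```text
time_s: 8.7
tcp_pos: [0.524, -0.1711, 0.0726]
ee_rot: [[-0.189, -0.982, -0.007], [-0.982, 0.189, 0.001], [0.0, 0.007, -1.0]]
wrist_force: [-0.3, 0.2, 0.5]
gripper_width: 1.003
gripper_force: 0.0
```

{"name": "drive_tool", "arguments": {"steps": [0,0,0,0,0,0,0,0,0,0,0,0,0,0,0,0,0,0,0,0,0,0,0,0,0,0,0,0,0,0,0,0,0,0,0,0,0,0,0,0,0,0]}}

```text
time_s: 9.2
tcp_pos: [0.5274, -0.1725, 0.0768]
ee_rot: [[-0.188, -0.982, 0.003], [-0.982, 0.188, -0.0], [-0.0, -0.003, -1.0]]
wrist_force: [1.5, -0.3, 2.2]
gripper_width: 0.703
gripper_force: 30.0
```

{"name": "drive_tool", "arguments": {"steps": [0,0,0,0,0,-0.015,0,0,0,0,0,0,-0.025,0,0,0,0,0,0,-0.03,0,0,0,0,-0.015,0.005,0,0,0,0,0,-0.03,0.009,0,0,0,0,0,-0.03,0.009,0,0,0,0,0,-0.03,0.009,0,0,0,0,0,-0.03,0.009,0,0,0,0,0,-0.03,0.009,0,0,0,0,0,-0.03,0.009,0,0]}}

```text
time_s: 10.03
tcp_pos: [0.5039, 0.0314, 0.1451]
ee_rot: [[-0.19, -0.982, -0.002], [-0.982, 0.19, -0.0], [0.0, 0.002, -1.0]]
wrist_force: [1.3, -0.3, -2.3]
gripper_width: 0.697
gripper_force: 30.0
```

{"name": "drive_tool", "arguments": {"steps": [0,0,0,-0.03,0.008,0,0,0,0,0,-0.03,0.008,0,0,0,0,0,-0.03,0.008,0,0,0,0,0,-0.03,0.008,0,0,0,0,0,-0.03,0.009,0,0,0,0,0,-0.03,0.009,0,0,0,0,0,-0.025,0.009,0,0,0,0,0,-0.014,0,0,0,0,0,0,0,0,0,0,0,0,0,0,0,0,0]}}

```text
time_s: 10.87
tcp_pos: [0.4881, 0.2564, 0.1449]
ee_rot: [[-0.188, -0.982, -0.002], [-0.982, 0.188, -0.001], [0.001, 0.001, -1.0]]
wrist_force: [-0.4, -0.3, -2.8]
gripper_width: 0.702
gripper_force: 30.0
```

{"name": "drive_tool", "arguments": {"steps": [0,0,0,0,0,0.01,0,0,0,0,0,0,0.014,0,0,0,0,0,0,0.014,0,0,0,0,0,0,0.01,0,0,0,0,0,0,0.005,0,0,0,0,0,0,0.002,0,0,0,0,0,0,0.001,0,0,0,0,0,0,0.001,0,0,0,0,0,0,0.001,0,0,0,0,0,0,0,0]}}

```text
time_s: 11.7
tcp_pos: [0.4888, 0.2567, 0.0879]
ee_rot: [[-0.189, -0.982, 0.001], [-0.982, 0.189, 0.001], [-0.001, -0.0, -1.0]]
wrist_force: [-1.1, 0.3, -2.5]
gripper_width: 0.698
gripper_force: 30.0
```

{"name": "drive_tool", "arguments": {"steps": [0,0,0,0,0,0.001,0,0,0,0,0,0,0.001,0,0,0,0,0,0,0,0]}}

```text
time_s: 11.95
tcp_pos: [0.4888, 0.2567, 0.0858]
ee_rot: [[-0.189, -0.982, 0.001], [-0.982, 0.189, 0.0], [-0.0, -0.0, -1.0]]
wrist_force: [0.3, 0.4, -1.5]
gripper_width: 0.702
gripper_force: 30.0
```

{"name": "drive_tool", "arguments": {"steps": [0,0,0,0,0,0.001,0,0,0,0,0,0,0,0]}}

```text
time_s: 12.12
tcp_pos: [0.489, 0.2568, 0.0856]
ee_rot: [[-0.188, -0.982, 0.001], [-0.982, 0.188, 0.0], [-0.001, -0.001, -1.0]]
wrist_force: [-0.3, -0.4, 4.6]
gripper_width: 0.703
gripper_force: 30.0
```

{"name": "drive_tool", "arguments": {"steps": [0,0,0,0,0,0,0.85,0,0,0,0,0,0,0.95,0,0,0,0,0,0,0.95,0,0,0,0,0,0,0.95,0,0,0,0,0,-0.01,0.95,0,0,0,0,0,-0.02,0.95,0,0,0,0,0,-0.03,0.95,0,0,0,0,0,-0.03,1,0,0,0,0.02,0,-0.02,1,0,0,0,0.04,0,0,1]}}

```text
time_s: 12.95
tcp_pos: [0.4811, 0.2012, 0.2003]
ee_rot: [[-0.184, -0.983, 0.011], [-0.983, 0.184, 0.006], [-0.008, -0.01, -1.0]]
wrist_force: [0.1, -0.4, 0.2]
gripper_width: 0.992
gripper_force: 0.0
```

{"name": "drive_tool", "arguments": {"steps": [0,0,0,0.04,-0.0106,0,1,0,0,0,0.04,-0.0106,0,1,0,0,0,0.04,-0.0106,0,1,0,0,0,0.04,-0.0106,0,1,0,0,0,0.04,-0.0106,0,1,0,0,0,0.04,-0.0106,0,1,0,0,0,0.04,-0.0106,0,1,0,0,0,0.04,-0.0106,0,1,0,0,0,0.04,-0.0106,0,1,0,0,0,0,0,0,1]}}

```text
time_s: 13.78
tcp_pos: [0.5029, -0.1797, 0.1951]
ee_rot: [[-0.196, -0.981, 0.001], [-0.981, 0.196, -0.001], [0.001, -0.001, -1.0]]
wrist_force: [1.7, 0.3, 0.1]
gripper_width: 0.999
gripper_force: 0.0
```

Run:
```python
from h import *
p=r.camera_params("wrist");np.savez("w3.npz",**p);print(r.sense()['tcp_pos'])
a=r.capture("side");c=r.capture("scene");w=r.capture("wrist")
cv2.imwrite("pics/p2.png",np.vstack([w[:240],np.hstack([cv2.resize(a[110:290,230:390],(320,360)),cv2.resize(c[80:260,250:410],(320,360))])]))
```

```text
[ 0.50291684 -0.17974324  0.19509487]
```

View pics/p2.png

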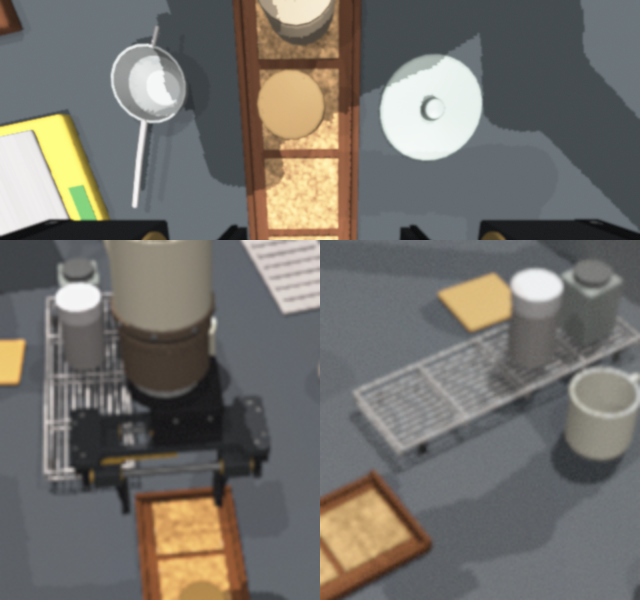

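Steel stands in the second place. In the wrist view the wooden lid is centred at (291,104), and the stoneware lid is just visible at the top, around (297,5).

Run:
```python
from h import *
s=r.sense();T=np.array(s['ee_rot']);t=s['tcp_pos']
p=dict(np.load("w3.npz"));p["k1"]=float(p["k1"])
X=plane(p,[(291,104)],.109)[0];print(X,(X-t)@T)
S,C=r.camera_params("side"),r.camera_params("scene")
print(tri([S,C],[(230+78/2,110+56/2),(250+(537-320)/2,80+43/2)]))
```

```text
[ 0.51006435 -0.26322763  0.109     ] [ 0.08582292 -0.02408285  0.08581114]
[0.4904073  0.25328627 0.13172253]
```

Run:
```python
from h import *
s=r.sense();T=np.array(s['ee_rot']);t=s['tcp_pos'];print(t,s['time_s'],T)
p=r.camera_params("wrist")
X=plane(p,[(291,104)],.109)[0];print(X,(X-t)@T)
```

```text
[ 0.50275113 -0.17440344  0.19482476] 13.9333 [[-1.90392528e-01 -9.81708037e-01  1.27353941e-04]
 [-9.81708027e-01  1.90392548e-01  1.63762357e-04]
 [-1.85014063e-04 -9.38452566e-05 -9.99999978e-01]]
[ 0.51020306 -0.257668    0.109     ] [ 0.08033857 -0.02316051  0.08581207]
```

{"name": "drive_tool", "arguments": {"steps": [0,0,0,0.027,-0.0078,0,1,0,0,0,0.027,-0.0078,0,1,0,0,0,0.026,-0.0078,0,1,0,0,0,0,0,0.01,1,0,0,0,0,0,0.02,1,0,0,0,0,0,0.025,1,0,0,0,0,0,0.025,1,0,0,0,0,0,0.025,1,0,0,0,0,0,0.02,1,0,0,0,0,0,0,1]}}

```text
time_s: 14.77
tcp_pos: [0.5081, -0.2541, 0.0655]
ee_rot: [[-0.187, -0.982, -0.009], [-0.982, 0.187, 0.003], [-0.001, 0.009, -1.0]]
wrist_force: [-0.5, 0.4, -0.3]
gripper_width: 0.999
gripper_force: 0.0
```

{"name": "drive_tool", "arguments": {"steps": [0,0,0,0,0,0,0,0,0,0,0,0,0,0,0,0,0,0,0,0,0,0,0,0,0,0,0,0,0,0,0,0,0,0,0,0,0,0,0,0,0,0,0,0,0,0,0,0,0,0,0,0,0,0,0,0]}}

```text
time_s: 15.43
tcp_pos: [0.5112, -0.2571, 0.0701]
ee_rot: [[-0.189, -0.982, 0.001], [-0.982, 0.189, -0.0], [0.0, -0.001, -1.0]]
wrist_force: [-0.4, 1.5, 2.2]
gripper_width: 0.569
gripper_force: 30.0
```

{"name": "drive_tool", "arguments": {"steps": [0,0,0,0,0,-0.015,0,0,0,0,0,0,-0.025,0,0,0,0,0,0,-0.03,0,0,0,0,-0.015,0.005,0,0,0,0,0,-0.03,0.009,0,0,0,0,0,-0.03,0.009,0,0,0,0,0,-0.03,0.009,0,0,0,0,0,-0.03,0.009,0,0,0,0,0,-0.03,0.009,0,0,0,0,0,-0.03,0.009,0,0]}}

```text
time_s: 16.27
tcp_pos: [0.4888, -0.0531, 0.1391]
ee_rot: [[-0.19, -0.982, -0.001], [-0.982, 0.19, 0.0], [0.0, 0.001, -1.0]]
wrist_force: [0.5, 0.4, -1.2]
gripper_width: 0.571
gripper_force: 30.0
```

{"name": "drive_tool", "arguments": {"steps": [0,0,0,-0.03,0.008,0,0,0,0,0,-0.03,0.008,0,0,0,0,0,-0.03,0.008,0,0,0,0,0,-0.03,0.008,0,0,0,0,0,-0.03,0.009,0,0,0,0,0,-0.03,0.009,0,0,0,0,0,-0.025,0.009,0,0,0,0,0,-0.007,0,0,0,0,0,0,0,0,0,0,0,0,0,0,0,0,0]}}

```text
time_s: 17.1
tcp_pos: [0.4714, 0.1646, 0.1391]
ee_rot: [[-0.189, -0.982, -0.001], [-0.982, 0.189, -0.001], [0.001, 0.001, -1.0]]
wrist_force: [-0.6, 0.3, -1.8]
gripper_width: 0.568
gripper_force: 30.0
```

Contact is expected near z 0.079.

{"name": "drive_tool", "arguments": {"steps": [0,0,0,0,0,0.01,0,0,0,0,0,0,0.014,0,0,0,0,0,0,0.014,0,0,0,0,0,0,0.01,0,0,0,0,0,0,0.005,0,0,0,0,0,0,0.003,0,0,0,0,0,0,0.001,0,0,0,0,0,0,0.001,0,0,0,0,0,0,0.001,0,0,0,0,0,0,0,0]}}

```text
time_s: 17.93
tcp_pos: [0.472, 0.165, 0.0809]
ee_rot: [[-0.189, -0.982, 0.001], [-0.982, 0.189, 0.0], [-0.001, -0.001, -1.0]]
wrist_force: [1.0, 0.6, -2.1]
gripper_width: 0.568
gripper_force: 30.0
```

{"name": "drive_tool", "arguments": {"steps": [0,0,0,0,0,0.001,0,0,0,0,0,0,0,0]}}

```text
time_s: 18.1
tcp_pos: [0.4719, 0.1651, 0.0797]
ee_rot: [[-0.189, -0.982, 0.0], [-0.982, 0.189, 0.0], [-0.0, -0.0, -1.0]]
wrist_force: [-0.2, 0.1, -1.9]
gripper_width: 0.568
gripper_force: 30.0
```

{"name": "drive_tool", "arguments": {"steps": [0,0,0,0,0,0.001,0,0,0,0,0,0,0.0005,0,0,0,0,0,0,0,0]}}

```text
time_s: 18.35
tcp_pos: [0.472, 0.1652, 0.0791]
ee_rot: [[-0.188, -0.982, 0.001], [-0.982, 0.188, 0.0], [-0.0, -0.001, -1.0]]
wrist_force: [-2.0, -0.3, 5.2]
gripper_width: 0.565
gripper_force: 30.0
```

{"name": "drive_tool", "arguments": {"steps": [0,0,0,0,0,0,0.75,0,0,0,0,0,0,0.85,0,0,0,0,0,0,0.9,0,0,0,0,0,0,0.9,0,0,0,0,0,-0.01,0.9,0,0,0,0,0,-0.02,0.9,0,0,0,0,0,-0.03,0.9,0,0,0,0,0,-0.03,1,0,0,0,0.02,0,-0.02,1,0,0,0,0.04,0,0,1]}}

```text
time_s: 19.18
tcp_pos: [0.4646, 0.1091, 0.1928]
ee_rot: [[-0.183, -0.983, 0.011], [-0.983, 0.184, 0.005], [-0.007, -0.01, -1.0]]
wrist_force: [1.2, -0.8, -0.3]
gripper_width: 0.983
gripper_force: 0.0
```

{"name": "drive_tool", "arguments": {"steps": [0,0,0,0.04,-0.0115,0,1,0,0,0,0.04,-0.0115,0,1,0,0,0,0.04,-0.0115,0,1,0,0,0,0.04,-0.0115,0,1,0,0,0,0.04,-0.0115,0,1,0,0,0,0.04,-0.0115,0,1,0,0,0,0.04,-0.0115,0,1,0,0,0,0.04,-0.0115,0,1,0,0,0,0.04,-0.0115,0,1,0,0,0,0,0,0,1]}}

```text
time_s: 20.02
tcp_pos: [0.4943, -0.273, 0.1874]
ee_rot: [[-0.195, -0.981, 0.0], [-0.981, 0.195, -0.002], [0.002, -0.0, -1.0]]
wrist_force: [0.4, 0.7, -1.2]
gripper_width: 0.997
gripper_force: 0.0
```

Run:
```python
from h import *
r.capture("wrist");r.capture("wrist");print(r.sense()['tcp_pos'])
np.savez("w4.npz",**r.camera_params("wrist"));w=r.capture("wrist")
a=r.capture("side");c=r.capture("scene")
cv2.imwrite("pics/p3.png",np.vstack([w[:240],np.hstack([cv2.resize(a[110:290,230:390],(320,360)),cv2.resize(c[80:260,250:410],(320,360))])]))
```

```text
[ 0.49357629 -0.268491    0.18718867]
```

View pics/p3.png

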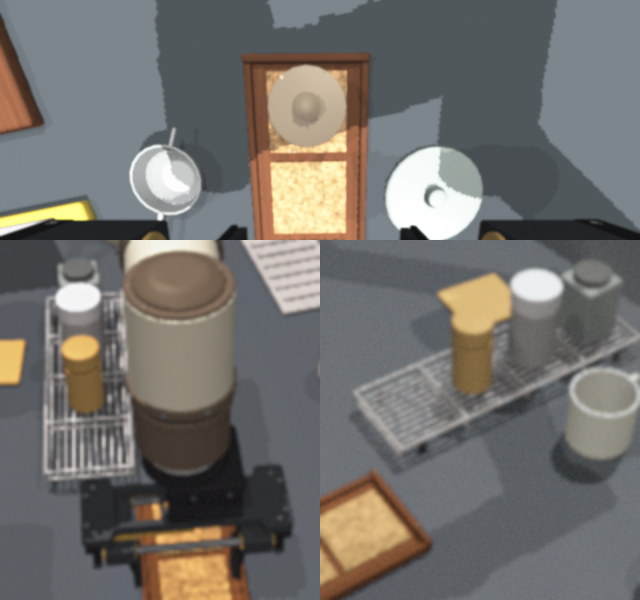

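The wooden caddy stands in the third place. In the wrist view the stoneware lid rim is centred at (307,106) and its knob at (306,105).

Run:
```python
from h import *
s=r.sense();T=np.array(s['ee_rot']);t=s['tcp_pos'];print(t)
p=dict(np.load("w4.npz"));p["k1"]=float(p["k1"])
for uv,z in(((307,106),.081),((306,104),.095)):
    X=plane(p,[uv],z)[0];print(X,(X-t)@T)
S,C=r.camera_params("side"),r.camera_params("scene")
print(tri([S,C],[(230+81/2,110+106/2),(250+(472-320)/2,80+82/2)]))
```

```text
[ 0.49402094 -0.26599321  0.18796446]
[ 0.49042568 -0.34955985  0.081     ] [ 0.08277804 -0.01219628  0.10694275]
[ 0.49030791 -0.35012783  0.095     ] [ 0.08335522 -0.01218133  0.09294264]
[0.47453812 0.16026157 0.11911914]
```

{"name": "drive_tool", "arguments": {"steps": [0,0,0,0.028,-0.0042,0,1,0,0,0,0.028,-0.0042,0,1,0,0,0,0.027,-0.0042,0,1,0,0,0,0,0,0.01,1,0,0,0,0,0,0.025,1,0,0,0,0,0,0.027,1,0,0,0,0,0,0.027,1,0,0,0,0,0,0.025,1,0,0,0,0,0,0.015,1,0,0,0,0,0,0.003,1]}}

```text
time_s: 21.1
tcp_pos: [0.4892, -0.3481, 0.0528]
ee_rot: [[-0.187, -0.982, -0.006], [-0.982, 0.187, 0.003], [-0.002, 0.007, -1.0]]
wrist_force: [-0.1, 1.3, 0.2]
gripper_width: 1.002
gripper_force: 0.0
```

{"name": "drive_tool", "arguments": {"steps": [0,0,0,0,0,0,0.9,0,0,0,0,0,0,0,0,0,0,0,0,0,0,0,0,0,0,0,0,0,0,0,0,0,0,0,0,0,0,0,0,0,0,0,0,0,0,0,0,0,0]}}

```text
time_s: 21.68
tcp_pos: [0.491, -0.3508, 0.0574]
ee_rot: [[-0.189, -0.982, 0.001], [-0.982, 0.189, -0.0], [0.0, -0.001, -1.0]]
wrist_force: [-1.8, 3.8, 5.7]
gripper_width: 0.729
gripper_force: 30.0
```

{"name": "drive_tool", "arguments": {"steps": [0,0,0,0,0,-0.015,0,0,0,0,0,0,-0.025,0,0,0,0,0,0,-0.03,0,0,0,0,-0.015,0.005,0,0,0,0,0,-0.03,0.009,0,0,0,0,0,-0.03,0.009,0,0,0,0,0,-0.03,0.009,0,0,0,0,0,-0.03,0.009,0,0,0,0,0,-0.03,0.009,0,0,0,0,0,-0.03,0.009,0,0]}}

```text
time_s: 22.52
tcp_pos: [0.4685, -0.1468, 0.1253]
ee_rot: [[-0.19, -0.982, -0.001], [-0.982, 0.19, 0.001], [-0.0, 0.001, -1.0]]
wrist_force: [0.5, 0.9, -4.4]
gripper_width: 0.735
gripper_force: 30.0
```

{"name": "drive_tool", "arguments": {"steps": [0,0,0,-0.03,0.008,0,0,0,0,0,-0.03,0.008,0,0,0,0,0,-0.03,0.008,0,0,0,0,0,-0.03,0.008,0,0,0,0,0,-0.03,0.009,0,0,0,0,0,-0.03,0.009,0,0,0,0,0,-0.025,0.008,0,0,0,0,0,-0.013,0,0,0,0,0,0,0,0,0,0,0,0,0,0,0,0,0]}}

```text
time_s: 23.35
tcp_pos: [0.4536, 0.0769, 0.1256]
ee_rot: [[-0.188, -0.982, -0.001], [-0.982, 0.188, -0.0], [0.0, 0.001, -1.0]]
wrist_force: [-1.1, -0.6, -3.5]
gripper_width: 0.729
gripper_force: 30.0
```

Contact is expected near z 0.0655.

{"name": "drive_tool", "arguments": {"steps": [0,0,0,0,0,0.01,0,0,0,0,0,0,0.014,0,0,0,0,0,0,0.014,0,0,0,0,0,0,0.01,0,0,0,0,0,0,0.005,0,0,0,0,0,0,0.003,0,0,0,0,0,0,0.001,0,0,0,0,0,0,0.001,0,0,0,0,0,0,0.001,0,0,0,0,0,0,0,0]}}

```text
time_s: 24.18
tcp_pos: [0.4542, 0.0768, 0.0674]
ee_rot: [[-0.189, -0.982, 0.001], [-0.982, 0.189, 0.0], [-0.001, -0.001, -1.0]]
wrist_force: [0.3, -0.5, -5.1]
gripper_width: 0.731
gripper_force: 30.0
```

{"name": "drive_tool", "arguments": {"steps": [0,0,0,0,0,0.001,0,0,0,0,0,0,0,0]}}

```text
time_s: 24.35
tcp_pos: [0.4543, 0.077, 0.0665]
ee_rot: [[-0.189, -0.982, 0.001], [-0.982, 0.189, 0.0], [-0.001, -0.001, -1.0]]
wrist_force: [-0.1, -0.2, -3.3]
gripper_width: 0.732
gripper_force: 30.0
```

{"name": "drive_tool", "arguments": {"steps": [0,0,0,0,0,0.001,0,0,0,0,0,0,0.0003,0,0,0,0,0,0,0,0]}}

```text
time_s: 24.6
tcp_pos: [0.4544, 0.077, 0.0664]
ee_rot: [[-0.188, -0.982, 0.001], [-0.982, 0.188, 0.0], [-0.0, -0.001, -1.0]]
wrist_force: [-2.7, -0.3, 8.5]
gripper_width: 0.733
gripper_force: 30.0
```

{"name": "drive_tool", "arguments": {"steps": [0,0,0,0,0,0,0.85,0,0,0,0,0,0,0.95,0,0,0,0,0,0,0.95,0,0,0,0,0,0,0.95,0,0,0,0,0,-0.01,0.95,0,0,0,0,0,-0.02,0.95,0,0,0,0,0,-0.03,0.95,0,0,0,0,0,-0.03,1,0,0,0,0,0,-0.03,1,0,0,0,0.02,0,0,1]}}

```text
time_s: 25.43
tcp_pos: [0.455, 0.0599, 0.1909]
ee_rot: [[-0.184, -0.983, 0.014], [-0.983, 0.184, 0.004], [-0.007, -0.013, -1.0]]
wrist_force: [1.6, 0.1, -0.0]
gripper_width: 0.997
gripper_force: 0.0
```

{"name": "drive_tool", "arguments": {"steps": [0,0,0,0.04,0,0,1,0,0,0,0.04,0,0,1,0,0,0,0.04,0,0,1,0,0,0,0.04,0,0,1,0,0,0,0.04,0,0,1,0,0,0,0.04,0,0,1,0,0,0,0.04,0,0,1,0,0,0,0,0,0,1,0,0,0,0,0,0,1,0,0,0,0,0,0,1]}}

```text
time_s: 26.27
tcp_pos: [0.3971, -0.2179, 0.1846]
ee_rot: [[-0.19, -0.982, -0.0], [-0.982, 0.19, 0.0], [-0.0, 0.0, -1.0]]
wrist_force: [0.9, -0.6, -0.1]
gripper_width: 1.0
gripper_force: 0.0
```

Run:
```python
from h import *
a=r.capture("side");c=r.capture("scene")
cv2.imwrite("pics/p4.png",np.hstack([cv2.resize(a[100:300,220:390],(340,400)),cv2.resize(c[70:270,240:440],(400,400))]))
```

```text
(no output)
```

View pics/p4.png

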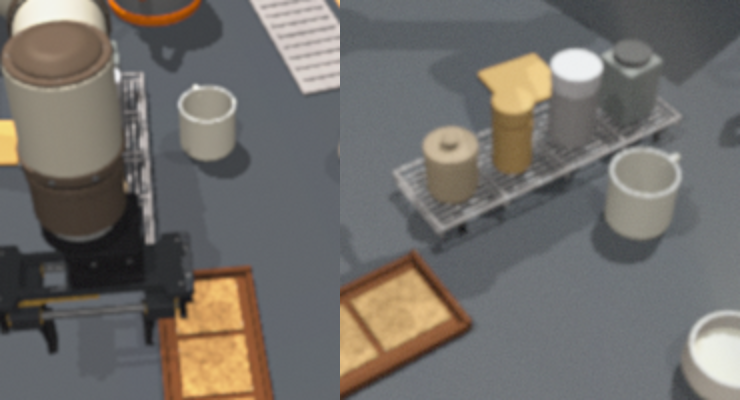

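All four caddies stand upright in the rack in the right order, with stoneware's knob at scene pixel (296,139), and the mug has not moved. I'm handing in.

```bash
python3 -c "
from h import *
print(plane(r.camera_params('scene'),[(296,139)],.104))
print(r.finish_job())"
```

```text
[[0.46020672 0.07690214 0.104     ]]
the job is handed in; nothing more can be done
None
```

The job is handed in at about 26 s of the 104 s limit: the last pictures show all four caddies upright in the rack, left to right square, steel, wooden, stoneware as in the tray, and the mug untouched; the hand-in gave no verdict.

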